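Fit the tube head on the vortex mixer and run it in touch mode

ROBOT

A 6-joint arm with a two-finger parallel gripper is mounted at the origin on the work surface. World frame = base frame: x ahead of the robot, y to its left, z up, the work surface at z = 0. Lengths are in mm, angles in rad, forces in N, time in s.
With the tool pointing down it reaches from about 275 to 850 mm from the base axis. Payload 19 kg.
Tool frame: the origin (TCP) lies midway between the tips of the shut fingers; the grasp point (between the pads) lies 19 mm behind it; z points along the fingers, y is the line along which they close (so a half turn about z gives the same grasp; the last joint's range is limited). The gripper opens to 85 mm and grips with 20 to 120 N. Pads are 22 mm wide; open, the fingers measure 114 mm over their backs; the gripper's body (76 mm by 85 mm) begins 54 mm behind the grasp point. The pads swing forward as they close: fully open they stand 13 mm farther back than shut.
Start: joints at [-1.382, 0.15, 1.437, -0, 1.554, -0.134], TCP at [182.377, -545.279, 231.267] pointing down, gripper open.
Joint ranges: [-2.8, 2.8], [-0.68, 2.1], [0.12, 2.68], [-1.39, 4.53], [0.16, 2.79], [-2.81, 2.81]. Speed limits (rad/s): [1.89, 1.89, 2.22, 3.01, 3.01, 3.01].

INTERFACE

Orientations are given as a unit quaternion [w, x, y, z].
In Python, from bench import manip, optics gives the robot as it stands.
- The arm moves only by the tool drive_tool, never from a script. Its argument "plan" is a list that holds one entry, the list of rows, each a list of 5 numbers: the opening, from -1 (shut) to 1 (fully open), then the shift along the tool's x, y, z each as a share of 100 mm, from -1 to 1, then the turn about the tool's z as a share of 180 degrees, from -1 to 1. A call has 1 to 10 rows; each row is the pose to reach, as a shift and turn from the pose commanded when the call began, along the tool's axes at that moment, turning the shorter way round; what a row does not reach only later rows make up. A row lasts 1/10 s, in which the tool goes at most 50 mm and 8.59 degrees, less where a joint would pass 70% of its speed; a pose out of reach is approached as far as the arm can. A call with a number of a shift or a turn outside -1 to 1 is refused whole. A call with a gripper value outside its range is refused whole. The fingers move at their own pace and stop on an object; "grip_force" is the grip in N (left out, the last holds). Time passes only in rows, so rows that repeat a pose let the fingers close. It gives the time, the measured TCP pose, the force, the opening and the grip force at its end, in the units of the state.
- manip.state(): the state, without advancing time (a new reading comes with each control period).
- optics.capture(name): name is "side" or "top" or "wrist"; returns (picture, depth): 480x640x3 uint8, red, green, blue; 480x640 float32, mm along the optical axis (not along the pixel's ray), 0 where there is no reading.
- optics.get_calibration(name): a dict with "fx", "fy", "cx", "cy" (pixels), "rvec" (rotation vector, rad) and "tvec" (3), from world to camera coordinates, as OpenCV has them. Camera axes: x right, y down, z forward; pixel columns grow to the right and rows downward; lengths in mm; the calibration is good to about 2 mm. A picture is of the moment at which its call begins: read the wrist's pose just before it. get_calibration takes no time and is no camera call; for the wrist camera it gives the pose at the moment of the call.
- manip.finish_job(): hands the job in; it is judged then, once.
The state is a dict: "time_s": time; "qpos": joint angles; "qd": joint speeds; "joint_efforts": joint torques, N m; "tcp_pos": TCP position; "tool_rot": TCP orientation; "force": force on the tool from outside, world axes, zero at the start; "torque": the same for the moment, N m; "grip_width": opening from 0.0 (shut) to 1.0 (fully open); "finger_force": force on a finger pad.
Only numpy, scipy, OpenCV 4.12 (cv2) and the standard library are available. Lean on these libraries where they do the work, as an engineer would, in place of code of your own. Each camera call takes 0.05 s, during which the arm holds its last target. There are 200 camera calls.

TASK

Set the vortex mixer to touch mode by pressing down the red end of its rocker, and fit the blue tube head on the mixer's splined drive: take it by its white grip, turn it until the splines mesh and slide it fully home without forcing it. Press the head down against the spring so that the touch switch closes, and finish while still holding it pressed down; leave the other things on the bench where they are.

Things in the scene. Friction and masses are not known exactly. Their poses are not given: they have to be found in the camera images.
- mixer: vortex mixer, a cream box with grey foot and blue deck, 180 (x) by 126 (y) by 100 mm tall, fixed to the bench. Origin: centre of its underside on the bench, z up. Its -x end is the front (speed knob on the front face, rocker switch on the deck); the splined drive stands on the deck 32 mm to +x of the origin, the rocker 58 mm to -x.
- drive (a joint): sprung vertical travel of the splined drive, m: 0 = up, 0.006 = bottomed. The touch switch is closed (mixer runs) from 0.003 on. It starts to sink at about 8 N, is 3 mm down at 10 N and bottoms at 11 N (the head's weight counted in), so the head's weight alone does not move it; it springs up when let go. It also sinks if an unmeshed head is pressed on it. The drive does not turn.
- drive_seat (a point): Centre of the top face of the drive's aluminium flange (54 mm across), 127 mm above the bench when up; it sinks with the drive; axes as the mixer's. From it stands a steel stub with a cone tip, 18 mm tall, 29 mm across its six splines; each spline is 4.4 mm wide with a ridged top, and they point along the point's +x axis and every 60 degrees from it.
- rocker (a joint): angle of the rocker switch, rad: 0 = off (red front end up), 0.36 = touch mode (red front end fully down); it counts as touch mode beyond 0.25. It stays where it is left; about 3 N on the red end turns it.
- rocker_press (a point): centre of the red patch on the front end of the rocker's top face, the place to press straight down; the black, shallow V shaped rocker is 38 mm (along mixer x) by 24 mm. At the start this point is about 112 mm above the bench and it sinks about 5 mm when pressed. The drive stub stands 100 mm farther to the mixer's +x and rises to 145 mm above the bench.
- tube_head: Tube-holder head, loose, 0.18 to 0.33 kg, 92 mm tall, upright on the bench. Origin: centre of its underside, z up. White round skirt 51 mm across (height 0 to 21 mm), blue disc 75 mm across (21 to 39 mm), six capped tubes on a circle of 27 mm radius (caps up to 48 mm; the one on the head's +x axis is red, the next ones yellow, every 60 degrees), a white grip in the middle.
- head_grip (a point): Point inside the head's white upright grip, on the head's axis, 74 mm above the head's underside; axes as the head's. The grip is flat-sided, 28 mm along x by 15 mm along y, and reaches from 39 to 92 mm above the underside. Pinch it across its 15 mm, with the fingertips above the tube caps (48 mm).
- head_socket (a point): Centre of the head's open underside, same point and axes as the head's origin. The socket in the skirt has six inner teeth; the six slots between them lie directly under the six tubes, about 1 mm play each side: it meshes whenever tubes point the same way as splines (every 60 degrees, within about 5). Home, this point is at drive_seat; not meshed, the head stands 13 to 16 mm higher on the splines.
- cup_head: bystander: spare grey rubber cup head, 48 mm across, 32 mm tall, origin at the centre of its underside
- tube_rack: bystander: orange tube rack with coloured caps, 70 by 180 mm, 52 mm tall, origin at the centre of its underside
- filter_flask: bystander: conical glass filter flask with cork and white funnel, 110 mm across at the base, 250 mm tall, origin at the centre of its underside
- reagent_bottle: bystander: brown glass bottle with blue cap, 64 mm across, 130 mm tall, origin at the centre of its underside
Mind the look-alikes: they are no part of the job. What is shaped like the mixer but purple is not meant.

How it is judged (in metres and radians):
At the end, for the whole second after the job is handed in: Rocker beyond 0.25 rad (touch mode); head meshed and home on the drive (underside within 3 mm of the flange, within 4 mm of the axis, within 4 degrees of upright), at rest, fingers still on it and the drive pressed down by more than 3 mm, through the last second (value of joint rocker above 0.25 rad and value of joint drive above 0.003 m and z of tube_head in the frame of drive_seat between -0.003 and 0.003 m and horizontal distance between tube_head and drive_seat below 0.004 m and angle between tube_head's own z axis and vertical below 0.07 rad and contact force between the fingers and tube_head above 2 N and linear speed of tube_head below 0.02 m/s); the arm keeps its last pose, push and grip.
It fails at once if the head is forced on the drive (over 60 N between them) (contact force between tube_head and mixer above 60 N).
It fails at once if another thing on the bench is shifted by more than 30 mm (distance of any of cup_head, tube_rack, filter_flask, reagent_bottle from where it was at the start of the episode above 0.03 m).
It also fails if it takes over 51 s, if anything falls off the work surface, if the arm or the gripper's body presses on something with over 40 N, if the wrist force passes 120 N, or if a joint passes its speed limit or range.

## Working session

There is one attempt and no reset: what is moved stays moved. The work goes in short steps, Python scripts to look and compute and a tool call to move; the robot and the scene stay as the last step left them, time stands still between calls to the robot, and variables do not carry over. Pictures are saved under pics/ and viewed, at most 10 in all, crops included, and the job is handed in when it is done.

Besides the shell and the picture viewer there is one more tool, called after "Call:" as name(argument=value, ...) on one line, values as JSON. drive_tool: Moves the arm, as the interface text tells. Its arguments: {"type":"object","properties":{"plan":{"type":"array","items":{"type":"array","items":{"type":"array","items":{"type":"number"}}}},"grip_force":{"type":"number"}},"required":["plan"]}

```bash
mkdir -p pics; ls
cat > h.py <<'E'
import numpy as np, cv2
from bench import manip, optics
def cal(n):
    c=optics.get_calibration(n); K=np.array([[c['fx'],0,c['cx']],[0,c['fy'],c['cy']],[0,0,1.]])
    R=cv2.Rodrigues(np.array(c['rvec'],float))[0]; return K,R,np.array(c['tvec'],float).ravel()
def shot(n,f=None):
    C=cal(n); p,d=optics.capture(n); p=np.array(p)
    if f: cv2.imwrite('pics/'+f,p[:,:,::-1])
    return p,d,C
def ray(C,uv,z):
    K,R,t=C; o=-R.T@t; v=R.T@np.linalg.inv(K)@np.array([uv[0],uv[1],1.]); return o+v*(z-o[2])/v[2]
def proj(C,X):
    K,R,t=C; q=K@(R@np.array(X,float)+t); return q[:2]/q[2]
def cloud(C,d):
    K,R,t=C; v,u=np.mgrid[:480,:640]; q=np.stack([(u-K[0,2])/K[0,0]*d,(v-K[1,2])/K[1,1]*d,d],-1)
    return (q-t)@R
E
python3 - <<'E'
from h import *
p,d,C=shot('top','top.png');p2,d2,C2=shot('side','side.png')
for n,c in (('top',C),('side',C2)): print(n,-c[1].T@c[2],c[1][2])
s=manip.state();print(s['tcp_pos'],s['tool_rot'],s['time_s'],s['force'])
np.savez('a.npz',p=p,d=d,p2=p2,d2=d2)
E
```

```text
pics
top [ 498.23990389   56.97027503 1113.08342453] [ 0.07612924  0.0031413  -0.99709301]
side [-155.84698153  861.49530355  784.51341259] [ 0.57460615 -0.62510592 -0.5282711 ]
[ 182.33071999 -545.07848947  230.72862796] [-5.73581000e-04  9.87004959e-01  1.60688772e-01 -1.92333431e-05] 0.1 [-0.90551106  0.77613671  0.45923218]
```

View pics/top.png

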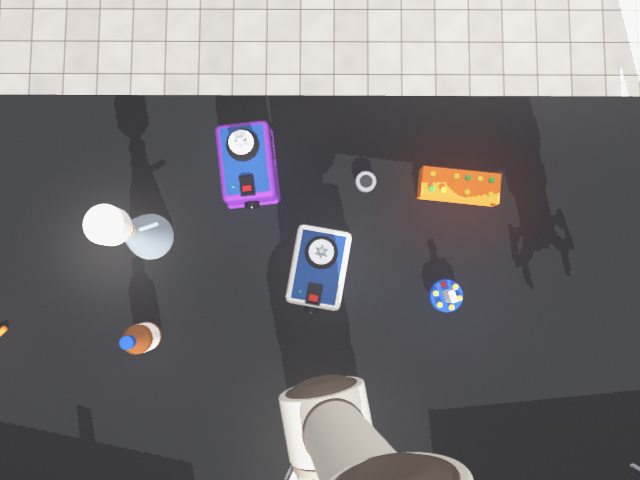

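View pics/side.png

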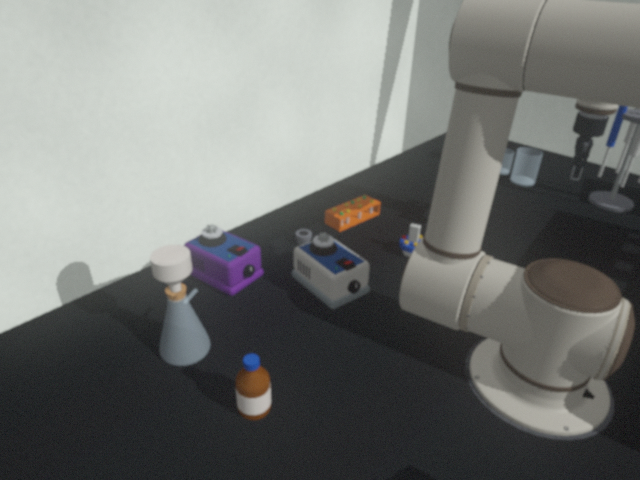

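The top view shows two mixers, cream at (320,267) and purple at (247,165). The cream one fits the description. Its drive is at (321,251) and the red rocker patch at (314,297). The blue tube head is at (446,296); the grey ring at (366,181) is the spare cup head. I'll measure these and confirm in one crop.

Run:
```python
from h import *
a=np.load('a.npz');p,d=a['p'],a['d'];C=cal('top')
X=cloud(C,d)
hsv=cv2.cvtColor(p,cv2.COLOR_RGB2HSV)
H,S,V=[hsv[...,i].astype(int) for i in range(3)]
def box(u0,u1,v0,v1):
    m=np.zeros(H.shape,bool);m[v0:v1,u0:u1]=1;return m
mx=box(280,360,218,318);hd=box(425,470,272,318)
red=((H<8)|(H>172))&(S>140)&(V>100)
def cen(m): v,u=np.nonzero(m);return np.array([u.mean(),v.mean()]),len(u)
r,n=cen(red&mx);print('rocker',r,n,ray(C,r,112), X[red&mx].mean(0))
# cream+blue body: points at deck height
deck=mx&(X[...,2]>90)&(X[...,2]<112); c,n=cen(deck)
rect=cv2.minAreaRect(np.argwhere(deck)[:,::-1].astype(np.float32));print('deck',rect)
xy=X[deck][:,:2].astype(np.float32);print(cv2.minAreaRect(xy), np.median(X[deck][:,2]))
fl=mx&(X[...,2]>120)&(X[...,2]<150); print('drive cloud',X[fl].mean(0),cv2.minEnclosingCircle(X[fl][:,:2].astype(np.float32)),fl.sum())
wt=mx&(S<60)&(V>140)&fl; 
print(cen(wt),ray(C,cen(wt)[0],129))
bl=hd&(H>95)&(H<130)&(S>120);
hull=cv2.convexHull(np.argwhere(hd&(X[...,2]>28))[:,::-1].astype(np.int32)); 
dm=hd&(X[...,2]>28)&(X[...,2]<52);print('head cloud',np.median(X[dm],0),cv2.minEnclosingCircle(X[dm][:,:2].astype(np.float32)))
e=cv2.minEnclosingCircle(np.argwhere(bl)[:,::-1].astype(np.float32));print('blue circ',e,ray(C,e[0],38))
rr,n=cen(red&hd);print('red cap',rr,n,ray(C,rr,48))
g=hd&(X[...,2]>75);print('grip',g.sum(),X[g].mean(0) if g.any() else 0)
ye=(hd&(H>18)&(H<35)&(S>100)).astype(np.uint8);k,l,st,ce=cv2.connectedComponentsWithStats(ye)
for i in range(1,k): print('yel',ce[i],st[i,4],ray(C,ce[i],48))
A=cv2.resize(p[215:320,275:380],(400,400),interpolation=2);B=cv2.resize(p[262:328,412:478],(400,400),interpolation=2)
cv2.imwrite('pics/crop.png',np.hstack([A,B])[:,:,::-1])
```

```text
rocker [312.90909091 297.65454545] 55 [461.65130884  72.69901639 112.        ] [462.39114735  72.50435277 129.63716437]
deck ((318.7583923339844, 267.369140625), (54.91616439819336, 79.82539367675781), 10.007980346679688)
((526.8170166015625, 60.479591369628906), (119.3871078491211, 173.0357208251953), 80.3822250366211) 99.7267784460075
drive cloud [558.28906295  55.44295735 129.38254217] ((558.5966186523438, 55.41727828979492), 26.791954040527344) 511
(array([321.22986248, 251.50098232]), 509) [558.35078647  55.50546862 129.        ]
head cloud [ 466.21947884 -222.51217518   39.23719946] ((465.0603332519531, -228.74215698242188), 37.82592010498047)
blue circ ((445.796875, 295.0), 17.278446197509766) [ 466.17544358 -227.48651344   38.        ]
red cap [443. 284.] 21 [ 491.07795027 -218.95522016   48.        ]
grip 118 [ 468.38611331 -205.4081827   167.57545572]
yel [454.625 286.25 ] 16 [ 486.1388959  -245.00878636   48.        ]
yel [435.11764706 292.58823529] 17 [ 471.76813641 -200.94325786   48.        ]
yel [458.86666667 297.4       ] 15 [ 461.23241834 -254.08092651   48.        ]
yel [438.88888889 303.83333333] 18 [ 446.693784   -209.02919181   48.        ]
yel [450.64705882 306.52941176] 17 [ 440.79726335 -235.28614032   48.        ]
```

View pics/crop.png

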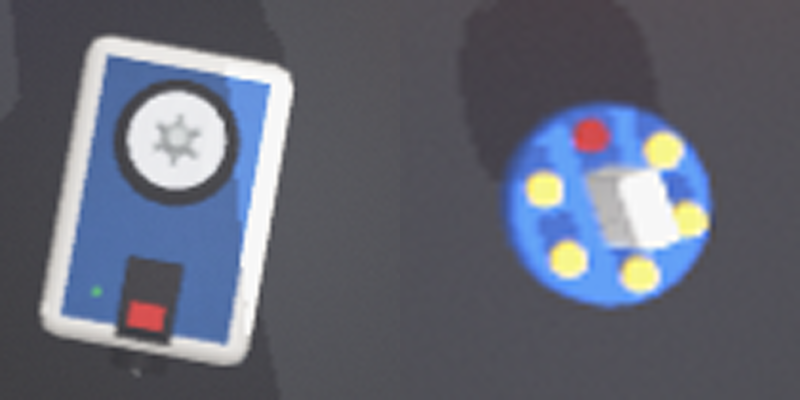

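The crop confirms both: the cream mixer with its red rocker patch and six-spline stub, and the head with its red cap toward (590,135). Results:
- **Mixer:** yaw ≈ -10°
- **Drive:** (558.4, 55.5)
- **Rocker press:** (461, 73)
- **Head:** (466.3, -227.2), yaw ≈ 18.4°; the tool is already aligned with its grip

I'll start with the rocker.

Call:
drive_tool(plan=[[[-1,0.31,-0.34,0,0],[-1,0.62,-0.67,0,0],[-1,0.92,-1.0,0,0]]], grip_force=40)

```text
time_s: 0.4
tcp_pos: [238.2, -419.6, 230.7]
tool_rot: [-0.001, 0.987, 0.16, -0.0]
force: [1.5, -0.1, 0.1]
grip_width: 0.52
finger_force: 0.0
```

Call:
drive_tool(plan=[[[-1,0.31,-0.34,0,0],[-1,0.62,-0.67,0,0],[-1,0.92,-1.0,0,0]]])

```text
time_s: 0.7
tcp_pos: [293.7, -295.4, 231.1]
tool_rot: [-0.0, 0.987, 0.161, 0.0]
force: [1.0, -0.3, 0.4]
grip_width: 0.002
finger_force: 0.0
```

Call:
drive_tool(plan=[[[-1,0.31,-0.34,0,0],[-1,0.62,-0.67,0,0],[-1,0.92,-1.0,0,0]]])

```text
time_s: 1.0
tcp_pos: [349.2, -171.4, 231.3]
tool_rot: [-0.0, 0.987, 0.161, 0.0]
force: [1.5, -0.8, 1.3]
grip_width: 0.002
finger_force: 0.0
```

Call:
drive_tool(plan=[[[-1,0.31,-0.34,0,0],[-1,0.62,-0.67,0,0],[-1,0.92,-1.0,0,0]]])

```text
time_s: 1.3
tcp_pos: [404.7, -47.2, 231.3]
tool_rot: [0.0, 0.987, 0.161, 0.0]
force: [0.6, -1.7, -0.2]
grip_width: 0.005
finger_force: 0.0
```

Call:
drive_tool(plan=[[[-1,0.3,-0.33,0,0.04],[-1,0.6,-0.66,0,0.08],[-1,0.87,-0.98,0,0.12],[-1,0.87,-0.98,0,0.158],[-1,0.87,-0.98,0,0.158],[-1,0.87,-0.98,0,0.158]]])

```text
time_s: 1.9
tcp_pos: [455.6, 71.0, 231.1]
tool_rot: [0.0, 0.996, -0.084, -0.0]
force: [0.2, -0.3, -0.4]
grip_width: 0.0
finger_force: 0.0
```

Run:
```python
from h import *
p,d,C=shot('wrist','w1.png');s=manip.state();print(s['tcp_pos'],s['tool_rot'],s['force'])
hsv=cv2.cvtColor(p,cv2.COLOR_RGB2HSV);H,S,V=[hsv[...,i].astype(int) for i in range(3)]
red=((H<8)|(H>172))&(S>140)&(V>100);k,l,st,ce=cv2.connectedComponentsWithStats(red.astype(np.uint8))
for i in range(1,k):
    if st[i,4]>60: print(st[i],ce[i],ray(C,ce[i],112))
print(proj(C,(558.4,55.5,127)))
X=cloud(C,d);np.savez('w1.npz',p=p,d=d,X=X)
```

```text
[455.62484021  70.66164795 231.20217945] [ 5.99625589e-05  9.96409574e-01 -8.46636294e-02 -1.64164381e-04] [-0.19258372  0.23673991  1.86747172]
[608 123  17  14 185] [615.85405405 129.45405405] [ 498.43872354 -163.96346483  112.        ]
[302 218  25  18 448] [314.         226.53794643] [462.79856393  72.36339652 112.        ]
[314.32766242  94.07558579]
```

View pics/w1.png

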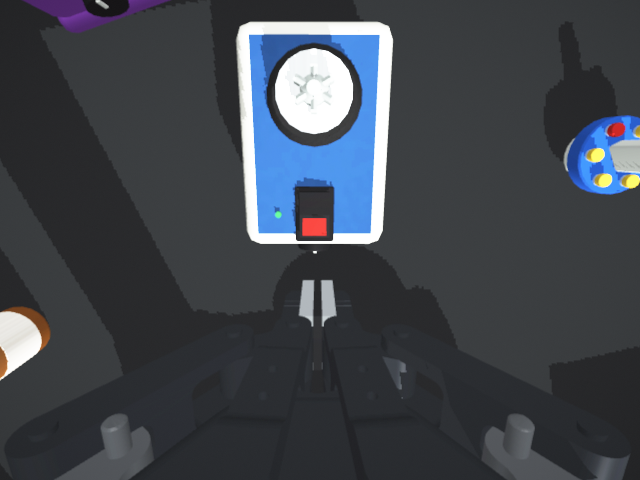

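The wrist view shows the red patch at (314,226), the stub at (314,90) and the tool lined up with the mixer. I'll go down onto the rocker.

Call:
drive_tool(plan=[[[-1,0.02,-0.02,0.4,0],[-1,0.02,-0.02,0.8,0],[-1,0.02,-0.02,1.0,0],[-1,0.02,-0.02,1.0,0]]])

```text
time_s: 2.35
tcp_pos: [456.7, 72.0, 129.0]
tool_rot: [0.0, 0.996, -0.086, -0.002]
force: [-0.3, 0.1, 1.2]
grip_width: -0.001
finger_force: 0.0
```

Call:
drive_tool(plan=[[[-1,0,0,0.1,0],[-1,0,0,0.15,0],[-1,0,0,0.18,0],[-1,0,0,0.2,0],[-1,0,0,0.22,0],[-1,0,0,0.23,0],[-1,0,0,0.23,0]]])

```text
time_s: 3.05
tcp_pos: [458.3, 73.0, 108.4]
tool_rot: [-0.0, 0.996, -0.087, 0.0]
force: [-0.3, -0.1, 0.9]
grip_width: -0.003
finger_force: 0.5
```

Call:
drive_tool(plan=[[[-1,0,0,0.01,0],[-1,0,0,0.02,0],[-1,0,0,0.02,0],[-1,0,0,0.02,0]]])

```text
time_s: 3.45
tcp_pos: [458.5, 73.0, 108.0]
tool_rot: [-0.0, 0.996, -0.087, 0.001]
force: [-12.6, -0.2, 28.4]
grip_width: -0.001
finger_force: 14.2
```

Run:
```python
from h import *
s=manip.state();print(s['tcp_pos'],s['force'],s['time_s'])
```

```text
[458.46138269  73.02843447 107.96155485] [-12.60813913  -0.21453951  28.41090236] 3.45
```

Call:
drive_tool(plan=[[[-1,0,0,-0.4,0],[-1,0,0,-0.8,0],[-1,0,0,-1.0,0],[-1,0,0,-1.0,0]]])

```text
time_s: 3.85
tcp_pos: [459.5, 72.9, 209.3]
tool_rot: [-0.0, 0.996, -0.087, 0.003]
force: [-0.4, -0.4, -0.7]
grip_width: 0.002
finger_force: 0.0
```

Run:
```python
from h import *
a=np.load('w1.npz')
p,d,C=shot('wrist');X=cloud(C,d);s=manip.state();print(s['tcp_pos'],s['tool_rot'])
for q,Y in ((a['p'],a['X']),(p,X)):
    hsv=cv2.cvtColor(q,cv2.COLOR_RGB2HSV);H,S,V=[hsv[...,i].astype(int) for i in range(3)]
    red=((H<8)|(H>172))&(S>140)&(V>100);red[:,500:]=0
    print(red.sum(),np.median(Y[red],0))
    m=(Y[...,2]>120)&(Y[...,2]<150)&(abs(Y[...,0]-558)<40)&(abs(Y[...,1]-55)<40); print(np.round(cv2.minEnclosingCircle(Y[m][:,:2].astype(np.float32))[0],1),m.sum())
    m=(abs(Y[...,0]-474)<28)&(abs(Y[...,1]-70)<22)&(Y[...,2]>95)
    e=np.array([.985,-.17]);t=(Y[m][:,:2]-[461.5,72.5])@e
    print([(k,round(float(np.median(Y[m][(abs(t-k)<1.5),2])),1)) for k in range(-6,34,4)])
```

```text
[458.84522324  72.95770349 207.34463576] [-1.40784339e-04  9.96239191e-01 -8.66358235e-02  1.29917903e-03]
448 [463.22543982  72.2190033  113.06181345]
[560.3  55.4] 5120
[(-6, 268.9), (-2, 268.7), (2, 261.5), (6, 312.8), (10, 311.8), (14, 330.4), (18, 108.1), (22, 108.3), (26, 108.0), (30, 104.4)]
499 [460.98277317  72.65742409 109.46995378]
[560.1  55.3] 6102
[(-6, 246.8), (-2, 247.1), (2, 247.3), (6, 252.3), (10, 265.4), (14, 290.9), (18, 308.9), (22, 112.6), (26, 114.1), (30, 104.8)]
```

Rocker is over: its rear end rose from 108 to 114 mm and its red end sank. Next is the head.

Call:
drive_tool(plan=[[[1,0.1,0.4,0,0],[1,0.15,0.8,0,0],[1,0.2,1.0,0,0]]])

```text
time_s: 4.2
tcp_pos: [460.0, -31.1, 205.0]
tool_rot: [0.0, 0.996, -0.087, -0.001]
force: [0.3, -0.1, 1.0]
grip_width: 0.505
finger_force: 0.0
```

Call:
drive_tool(plan=[[[1,0.1,0.4,0,0],[1,0.15,0.8,0,0],[1,0.2,1.0,0,0]]])

```text
time_s: 4.5
tcp_pos: [462.3, -133.4, 204.9]
tool_rot: [-0.0, 0.996, -0.087, -0.001]
force: [0.2, 0.4, -0.1]
grip_width: 0.99
finger_force: 0.0
```

Call:
drive_tool(plan=[[[1,0.1,0.4,0,-0.04],[1,0.15,0.8,0,-0.08],[1,0.19,0.94,0,-0.12],[1,0.19,0.94,0,-0.158],[1,0.19,0.94,0,-0.158],[1,0.19,0.94,0,-0.158]]])

```text
time_s: 5.1
tcp_pos: [465.4, -226.5, 205.4]
tool_rot: [-0.0, 0.987, 0.159, -0.0]
force: [-0.6, 0.1, 0.3]
grip_width: 0.999
finger_force: 0.0
```

```bash
cat > head.py <<'E'
from h import *
def caps(p,C,z,ctr,rad=45):
    hsv=cv2.cvtColor(p,cv2.COLOR_RGB2HSV);H,S,V=[hsv[...,i].astype(int) for i in range(3)]
    o=[]
    for nm,m in (('r',((H<8)|(H>172))&(S>140)&(V>80)),('y',(H>18)&(H<35)&(S>100)&(V>90))):
        k,l,st,ce=cv2.connectedComponentsWithStats(m.astype(np.uint8))
        for i in range(1,k):
            if st[i,4]<40: continue
            X=ray(C,ce[i],z)
            if np.hypot(*(X[:2]-ctr))<rad: o.append((nm,st[i,4],X[:2],ce[i]))
    return o
E
python3 - <<'E'
from head import *
p,d,C=shot('wrist','w2.png');s=manip.state();print(s['tcp_pos'],s['tool_rot'],s['time_s'])
for o in caps(p,C,48,np.array([466.3,-227.2])):
    v=o[2]-[466.3,-227.2];print(o[0],o[1],np.round(o[2],1),np.round(o[3]),np.degrees(np.arctan2(v[1],v[0]))%60,np.hypot(*v))
X=cloud(C,d);m=(np.hypot(X[...,0]-466,X[...,1]+227)<30)&(X[...,2]>86)&(X[...,2]<97)
print(m.sum(),cv2.minAreaRect(X[m][:,:2].astype(np.float32)))
E
```

```text
[ 465.46307887 -226.37240547  205.67868686] [-3.36145258e-04  9.87245322e-01  1.59205803e-01 -2.69402507e-04] 5.15
r 137 [ 492.8 -220.1] [320. 194.] 14.931308822052864 27.394346155148348
y 136 [ 472.9 -202.5] [295. 209.] 15.02050759856516 25.594318752565883
y 130 [ 487.7 -246.5] [346. 209.] 17.92455772019138 28.78475061650048
y 128 [ 447.4 -210.9] [296. 237.] 19.098346633122418 24.949782707785747
y 128 [ 462.2 -254.9] [345. 237.] 21.612432935483866 28.024157332339666
y 40 [ 438.5 -238.4] [320. 254.] 21.92570031948941 29.930884698599442
639 ((467.36395263671875, -229.01541137695312), (28.151531219482422, 14.678967475891113), 18.047449111938477)
```

View pics/w2.png

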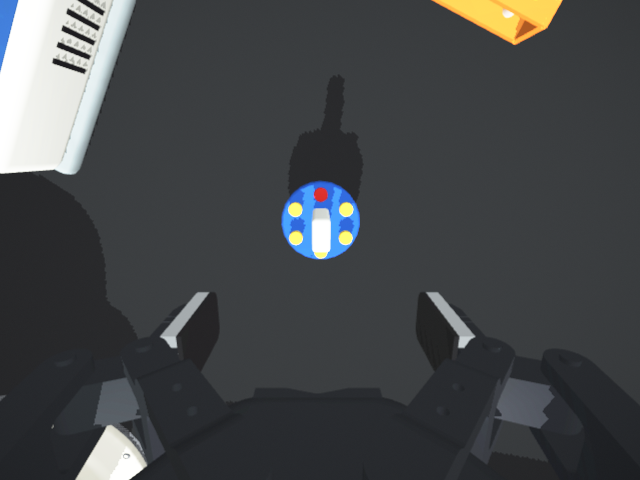

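The wrist view shows the head at (320,220) with its red cap at (320,194), aligned with the tool. I'll centre the tool and go down.

Call:
drive_tool(plan=[[[1,0.01,0.03,0.4,0],[1,0.01,0.03,0.8,0],[1,0.01,0.03,1.0,0],[1,0.01,0.03,1.0,0]]])

```text
time_s: 5.55
tcp_pos: [466.3, -228.1, 103.6]
tool_rot: [-0.002, 0.987, 0.16, -0.002]
force: [0.5, -0.3, 0.7]
grip_width: 1.005
finger_force: 0.0
```

Call:
drive_tool(plan=[[[1,0,0,0.3,0],[1,0,0,0.49,0],[1,0,0,0.49,0],[1,0,0,0.49,0]]])

```text
time_s: 5.95
tcp_pos: [468.0, -229.5, 58.8]
tool_rot: [0.0, 0.987, 0.16, 0.0]
force: [-0.6, 0.1, 0.5]
grip_width: 1.002
finger_force: 0.0
```

Call:
drive_tool(plan=[[[-1,0,0,0,0],[-1,0,0,0,0],[-1,0,0,0,0],[-1,0,0,0,0],[-1,0,0,0,0],[-1,0,0,0,0],[-1,0,0,0,0]]], grip_force=60)

```text
time_s: 6.65
tcp_pos: [467.5, -229.4, 57.5]
tool_rot: [0.0, 0.987, 0.161, 0.0]
force: [-1.1, 1.8, 5.3]
grip_width: 0.169
finger_force: 58.9
```

Call:
drive_tool(plan=[[[-1,0,0,-0.3,0],[-1,0,0,-0.6,0],[-1,0,0,-0.9,0],[-1,0,0,-1.0,0]]])

```text
time_s: 7.05
tcp_pos: [468.1, -229.8, 159.8]
tool_rot: [0.001, 0.987, 0.161, 0.001]
force: [0.6, -0.8, -4.2]
grip_width: 0.165
finger_force: 59.5
```

Call:
drive_tool(plan=[[[-1,0.2,-0.26,-0.2,0],[-1,0.4,-0.52,-0.4,0],[-1,0.59,-0.8,-0.65,0],[-1,0.59,-0.8,-0.65,0]]])

```text
time_s: 7.45
tcp_pos: [499.5, -132.1, 224.4]
tool_rot: [0.0, 0.987, 0.162, 0.002]
force: [0.0, -0.8, -2.3]
grip_width: 0.166
finger_force: 59.8
```

Call:
drive_tool(plan=[[[-1,0.2,-0.26,0,0],[-1,0.4,-0.52,0,0],[-1,0.59,-0.8,0,0],[-1,0.59,-0.8,0,0]]])

```text
time_s: 7.85
tcp_pos: [528.9, -37.4, 220.7]
tool_rot: [-0.001, 0.987, 0.162, -0.001]
force: [-0.2, -0.5, -3.4]
grip_width: 0.164
finger_force: 60.0
```

Call:
drive_tool(plan=[[[-1,0.2,-0.26,0,0.04],[-1,0.4,-0.52,0,0.08],[-1,0.55,-0.75,0,0.12],[-1,0.59,-0.8,0,0.158],[-1,0.59,-0.8,0,0.158],[-1,0.59,-0.8,0,0.158],[-1,0.59,-0.8,0,0.158]]])

```text
time_s: 8.55
tcp_pos: [559.0, 53.5, 221.9]
tool_rot: [0.0, 0.996, -0.086, -0.0]
force: [0.2, -0.5, -3.3]
grip_width: 0.171
finger_force: 60.3
```

Run:
```python
from head import *
p,d,C=shot('wrist','w3.png');s=manip.state();t=s['tcp_pos'];print(t,s['tool_rot'],s['force'],s['time_s'],s['grip_width'])
c=np.array(t[:2]); z=t[2]-57.5+48; q=[]
for o in caps(p,C,z,c,60):
    v=o[2]-c;print(o[0],o[1],np.round(o[2],1),np.round(o[3]),round(np.degrees(np.arctan2(v[1],v[0])),1),round(np.hypot(*v),1))
p2,d2,C2=shot('side');pt,dt,Ct=shot('top');np.savez('b.npz',p=p,d=d,p2=p2,pt=pt,dt=dt)
u,v=proj(C2,(560,55,150)).astype(int); A=cv2.resize(p2[v-45:v+30,u-50:u+50],(800,600),interpolation=2)
cv2.imwrite('pics/s3.png',A[:,:,::-1])
```

```text
[559.05752607  53.52467956 222.09131501] [ 3.85592990e-05  9.96294088e-01 -8.60120449e-02 -1.30692334e-04] [ 0.8379632   0.05649952 -3.10256896] 8.6 0.1652544473723262
r 528 [585.8  49. ] [317. 237.] -9.6 27.1
y 527 [576.7  74. ] [269. 263.] 49.3 27.0
y 418 [570.   28.9] [363. 261.] -66.1 27.0
y 67 [553.   82.5] [263. 309.] 101.7 29.6
y 45 [544.   28.7] [371. 309.] -121.3 29.1
```

View pics/w3.png

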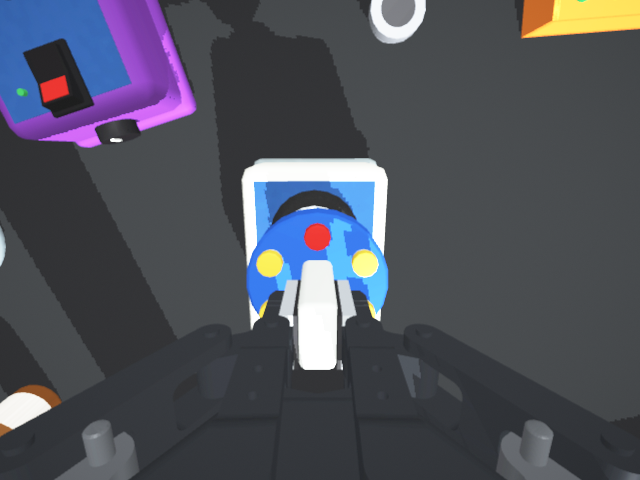

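The wrist view shows the head held upright over the drive, with its red cap at (317,237) along the mixer axis. Head yaw ≈ -10°, matching the splines. I'll trim the centre and approach.

Call:
drive_tool(plan=[[[-1,0.005,-0.02,0.06,0],[-1,0.005,-0.02,0.12,0],[-1,0.005,-0.02,0.18,0],[-1,0.005,-0.02,0.18,0],[-1,0.005,-0.02,0.18,0]]])

```text
time_s: 9.2
tcp_pos: [559.9, 56.3, 204.2]
tool_rot: [-0.0, 0.996, -0.087, -0.0]
force: [0.4, -0.4, -1.5]
grip_width: 0.167
finger_force: 60.3
```

Call:
drive_tool(plan=[[[-1,0,0,0.02,0],[-1,0,0,0.04,0],[-1,0,0,0.06,0],[-1,0,0,0.06,0],[-1,0,0,0.06,0]]])

```text
time_s: 9.7
tcp_pos: [560.0, 56.3, 198.3]
tool_rot: [-0.0, 0.996, -0.087, -0.0]
force: [0.1, -0.2, -2.7]
grip_width: 0.166
finger_force: 60.3
```

Call:
drive_tool(plan=[[[-1,0,0.005,0.01,0],[-1,0,0.005,0.02,0],[-1,0,0.005,0.03,0],[-1,0,0.005,0.03,0]]])

```text
time_s: 10.1
tcp_pos: [559.9, 55.8, 195.2]
tool_rot: [-0.0, 0.996, -0.087, -0.0]
force: [0.4, 0.8, -3.6]
grip_width: 0.164
finger_force: 60.3
```

Call:
drive_tool(plan=[[[-1,0,0,0.01,0],[-1,0,0,0.02,0],[-1,0,0,0.03,0],[-1,0,0,0.03,0]]])

```text
time_s: 10.5
tcp_pos: [559.9, 55.8, 192.1]
tool_rot: [-0.0, 0.996, -0.087, -0.0]
force: [-0.5, -0.5, -3.1]
grip_width: 0.17
finger_force: 60.3
```

The splines are meshing without force, so I'll continue.

Call:
drive_tool(plan=[[[-1,0,0,0.02,0],[-1,0,0,0.04,0],[-1,0,0,0.05,0],[-1,0,0,0.05,0]]])

```text
time_s: 10.9
tcp_pos: [559.9, 55.8, 187.1]
tool_rot: [-0.0, 0.996, -0.087, -0.0]
force: [-0.3, -0.1, -3.0]
grip_width: 0.165
finger_force: 60.3
```

Call:
drive_tool(plan=[[[-1,0,0,0.01,0],[-1,0,0,0.02,0],[-1,0,0,0.03,0],[-1,0,0,0.03,0],[-1,0,0,0.03,0]]])

```text
time_s: 11.4
tcp_pos: [560.0, 55.8, 184.5]
tool_rot: [-0.0, 0.996, -0.087, 0.0]
force: [-0.7, 0.4, 0.6]
grip_width: 0.172
finger_force: 60.6
```

Call:
drive_tool(plan=[[[-1,0,0,0.01,0],[-1,0,0,0.02,0],[-1,0,0,0.03,0],[-1,0,0,0.04,0],[-1,0,0,0.05,0],[-1,0,0,0.05,0],[-1,0,0,0.05,0]]])

```text
time_s: 12.1
tcp_pos: [560.1, 55.8, 180.0]
tool_rot: [-0.0, 0.996, -0.087, 0.0]
force: [-2.1, 1.3, 7.8]
grip_width: 0.168
finger_force: 61.7
```

Run:
```python
from head import *
p,d,C=shot('wrist');s=manip.state();t=s['tcp_pos'];print(t,s['force'],s['time_s'])
X=cloud(C,d);e=np.array([.985,-.172]);n=np.array([.172,.985]);c=np.array(t[:2])
r=X[...,:2]-c;a=r@e;b=r@n
m=(abs(b)<15)&(a>32)&(a<36);print('disc top',np.median(X[m][:,2]),m.sum())
for o in caps(p,C,t[2]-57.5+48,c,60): print(o[0],np.round(o[2]-c,1))
```

```text
[560.10949143  55.83519081 180.00199274] [-2.10512361  0.64144279  8.30853191] 12.15
disc top 160.39628960795545 968
r [26.7 -4.5]
r [-52.1   8.9]
y [17.7 20.5]
y [ 10.7 -24.6]
y [-6.  29.1]
y [-15.2 -24.7]
```

```bash
python3 -c "
from bench import manip
print(manip.finish_job())"
```

```text
the job is handed in; nothing more can be done
None
```

The job is handed in at about 12 s: the rocker is in touch mode, and the head meshed without force, sits home and is held pressed about 4.5 to 5.5 mm down by my measurements; the verdict was not shown.

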